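Check the bench balance and hold its release key

ROBOT

A 7-joint arm with a two-finger parallel gripper is mounted at the origin on a cart in front of the work surface, level with it; the furniture and walls round the work are solid. World frame = base frame: x ahead of the robot, y to its left, z up, the work surface at z = 0. Lengths are in m, angles in rad, forces in N, time in s.
With the tool pointing down it reaches from about 0.4 to 0.85 m from the base axis. Payload 10.4 kg.
Tool frame: the origin (TCP) lies at the very end of the fingers, on their centre line; the grasp point (between the pads) lies manip.hold_point_z behind it (manip.hold_point_z is the distance from the TCP to the grasp point, in m); z points along the fingers, y is the direction in which the jaws open and shut (so a half turn about z gives the same grasp; the last joint's range is limited). The gripper opens to 85 mm and grips with 20 to 120 N. Pads are 22 mm wide; open, the fingers measure 114 mm over their backs; the gripper's body (76 mm by 85 mm) begins 54 mm behind the grasp point. The pads swing forward as they close: fully open they stand 13 mm farther back than shut.
Start: joints at [1.1, 0.332, -0.065, 1.46, 0.022, 1.35, -0.088], TCP at [0.271, -0.563, 0.231] pointing down, gripper open.
Joint ranges: [-2.6, 2.6], [-0.5, 2.12], [-1.47, 1.34], [0.16, 2.42], [-1.27, 4.41], [0.06, 2.06], [-2.6, 2.6]. Speed limits (rad/s): [2.22, 2.22, 2.79, 2.79, 3.14, 3.14, 3.14].

INTERFACE

Orientations are given as a unit quaternion [x, y, z, w].
In Python, from workcell import manip gives the robot as it stands.
- The arm moves only by the tool jog_arm, never from a script. Its arguments are lists of equal length, an entry for each row: "translation": the shift along the world's x, y, z in mm, a list of three; "turn": the turn about the world's z in degrees. In form: {"translation": [[x, y, z], ...], "turn": [turn, ...]}. A call has 1 to 12 rows; each row is the pose to reach, as a shift and turn from the pose measured when the call began; what a row does not reach only later rows make up. A row lasts 1/12 s, in which the tool goes at most 41.7 mm and 7.16 degrees, less where a joint would pass 70% of its speed; a pose out of reach is approached as far as the arm can. A call with a gripper value outside its range is refused whole. "grip" is the finger opening in mm, from 0 to 85.4, set as the call begins (left out, the last holds). The fingers move at their own pace and stop on an object; "grip_force" is the grip in N (left out, the last holds). Time passes only in rows, so rows that repeat a pose let the fingers close. It gives the time, the measured TCP pose, the force and the opening at its end, in the units of the state.
- manip.get_obs(): the state, without advancing time (a new reading comes with each control period).
- manip.camera(name): name is "scene" or "top" or "wrist"; returns a dict with "frame" (480x640x3 uint8, red, green, blue), "mtx" (3x3 intrinsics, pixels), "pose" (4x4, takes a point from camera to world coordinates). Camera axes: x right, y down, z forward; pixel columns grow to the right and rows downward; lengths in m; the calibration is good to about 2 mm. A picture is of the moment at which its call begins. There is no depth.
- manip.hand_in(): hands the job in, once; it reports no verdict.
Trained networks look in a picture, given as the dict that the camera call returned (one of the last four; its "shot" number tells which), for a name from the list of things; names that differ only in an ending like _2 or _b are one class to them, and where a whole thing is asked for, a point or a joint stands for the part that bears it (a point fixed in the world has none). Each returns a list of dicts, best first, with "confidence" (0 to 1); they miss things now and then, are a little off and sometimes report something else, mostly with a low value. They report only what shows in the picture. A call takes as long as a camera call. They do not tell look-alikes from the thing itself.
- manip.outline_of(picture, label): "mask" (480x640 bool, what is visible of it) and "extent" ([left, top, right, bottom] in pixels, round what is visible of it).
- manip.pinpoint(picture, label): "at" ([column, row] in pixels: a listed point, or the origin of a listed thing).
The state is a dict: "clock": time; "joint_pos": joint angles; "joint_velocities": joint speeds; "tau": joint torques, N m; "position": TCP position; "ee_rot": TCP orientation; "ft_force": force on the tool from outside, world axes, zero at the start; "torque": the same for the moment, N m; "grip_width": opening from 0.0 (shut) to 1.0 (fully open).
Only numpy, scipy, OpenCV 4.12 (cv2) and the standard library are available. Lean on these libraries where they do the work, as an engineer would, in place of code of your own. Each camera call takes 0.05 s, during which the arm holds its last target. There are 200 camera calls.

TASK

Check the bench balance: take the larger of the two steel check weights, set it gently upright on the pan, inside the ring engraved round the pan's centre, and let go of it. Then, with the shut fingertips, press the balance's sprung release key half-way down (the dark groove round its stem comes level with the collar), never down to its stop, and hold it steadily there for a couple of seconds. Finish while still holding the key at half travel; leave the small weight, the solder tin and the wire spool where they are.

Things in the scene. Friction and masses are not known exactly. Their poses are not given: they have to be found in the camera images.
- balance: Grey spring balance standing on the bench, housing 120 x 210 x 40 mm (x, y, z), heavy and fixed. Origin: centre of its underside, on the bench. Its y axis runs from the release key (at y = -70 mm) to the pan (at y = +60 mm); z up. Its position and yaw (within 0.35 rad) vary. Mind the fixed bench lamp: its long head hangs over the rear of the bench from 0.24 m up, near edge at x = 0.59 m, from y = -0.13 to 0.28 m; carry things past it on the near side.
- pan_centre (a point): Centre of the upper face of the balance's flat round steel pan (90 mm across, 4 mm thick, no rim; a ring of 50 mm is engraved round the centre). Empty, it stands 75 mm above the bench; it goes straight down with the load. 60 mm along the balance's +y from its origin.
- pan (a joint): How far the pan has sunk, m: 0 empty, up to 0.028 at its stop. Spring about 180 N/m, lightly preloaded, damped; the large weight alone sinks it about 8 to 12 mm. It must not be pushed or dropped upon so that it goes beyond 24 mm.
- key_top (a point): Centre of the flat top of the release key: a black round cap 32 mm across and 8 mm high on a 22 mm aluminium stem, rising from a dark collar 38 mm across whose top is 45 mm above the bench. At rest the key's top is 75 mm above the bench, half-way down 65 mm, at its stop 55 mm. 70 mm along the balance's -y from its origin.
- release_key (a joint): How far the release key is pressed straight down, m: 0 at rest, 0.020 at its stop, half-way 0.010. The spring takes about 2 N to start moving, 5 N half-way and 8 N at the stop, and returns the key when let go.
- large_weight_centre (a point): Centre (half-way up, 25 mm above its foot) of the larger check weight, loose, about 200 g: plain steel cylinder 30 mm across and 34 mm high with a knob 18 mm across on a thin neck, 50 mm high in all. Stands upright on the bench. z axis up. Its place and that of the small weight are swapped at random.
- small_weight_centre (a point): Centre (16.5 mm above its foot) of the smaller check weight, of the same steel and form, 20 mm across and 33 mm high with its knob. Leave it alone.
- solder_tin_centre (a point): Centre of a round tin, 57 mm across and 28 mm high, loose on the bench. Leave it alone.
- wax_spool_centre (a point): Centre of a small spool of binding wire, 44 mm across and 34 mm high, loose on the bench beyond the balance. Leave it alone.
Mind the look-alikes: they are no part of the job. Leave any pink or red look-alike of the part that bears large_weight_centre alone.

How it is judged:
By the outcome, as a careful person would: the job done as asked, in the order asked, and still so for the second after the job is handed in, while the arm keeps its last pose, push and grip.
It also fails if it takes over 54 s, if anything falls off the work surface, if the arm or the gripper's body presses on something with over 40 N, if the wrist force passes 120 N, or if a joint passes its speed limit or range.

## Working session

There is one attempt and no reset: what is moved stays moved. The work goes in short steps, Python scripts to look and compute and a tool call to move; the robot and the scene stay as the last step left them, time stands still between calls to the robot, and variables do not carry over. Pictures are saved under pics/ and viewed, about 8 in all and at most 12, crops included, and the job is handed in when it is done.

Besides the shell and the picture viewer there is one more tool, called after "Emit:" as name(argument=value, ...), one argument or row to a line, values as JSON. jog_arm: Moves the arm, as the interface text tells. Its arguments: {"type":"object","properties":{"translation":{"type":"array"},"turn":{"type":"array"},"grip":{"type":"number"},"grip_force":{"type":"number"}},"required":["translation","turn"]}

```bash
mkdir -p pics
cat > h.py <<'E'
import numpy as np, cv2
from workcell import manip
def ray(p,uv):
    d=np.linalg.inv(p["mtx"])@[uv[0],uv[1],1]; P=np.array(p["pose"]); return P[:3,3],P[:3,:3]@d
def on_z(p,uv,z):
    o,d=ray(p,uv); return o+d*(z-o[2])/d[2]
def tri(obs):
    A=np.zeros((3,3));b=np.zeros(3)
    for p,uv in obs:
        o,d=ray(p,uv);d=d/np.linalg.norm(d);M=np.eye(3)-np.outer(d,d);A+=M;b+=M@o
    return np.linalg.solve(A,b)
def proj(p,X):
    P=np.array(p["pose"]);c=P[:3,:3].T@(np.array(X)-P[:3,3]);q=p["mtx"]@c;return q[:2]/q[2]
def save(p,n,box=None,s=1):
    f=p["frame"]
    if box: f=f[box[1]:box[3],box[0]:box[2]]
    cv2.imwrite("pics/"+n,cv2.resize(f[...,::-1],None,fx=s,fy=s,interpolation=2))
E
python3 - <<'E'
from h import *
print(manip.hold_point_z, manip.get_obs())
Z=dict(pan_centre=.075,key_top=.075,large_weight_centre=.025,small_weight_centre=.0165,solder_tin_centre=.014,wax_spool_centre=.017,balance=0)
ims=[]
for c in("top","scene"):
    p=manip.camera(c);ims.append(p["frame"]);save(p,c+"0.png")
    for n,z in Z.items():
        for r in manip.pinpoint(p,n): print(c,n,np.round(r["at"],1),round(r["confidence"],2),np.round(on_z(p,r["at"],z),4))
E
```

```text
0.0187 {'clock': 0.0, 'joint_pos': array([ 1.10038744,  0.33288614, -0.06468751,  1.46100511,  0.02160305,
        1.3498787 , -0.08851881]), 'joint_velocities': array([-0.00098941,  0.00053916,  0.00064467, -0.00042719, -0.00015868,
       -0.00077139,  0.00033684]), 'tau': array([-3.70087519e-04, -6.25445580e+01,  4.89048916e-02, -3.91598403e+01,
        1.60476915e-02,  1.01400999e-02, -5.29173053e-05]), 'position': array([ 0.27043396, -0.56302201,  0.23047653]), 'ee_rot': array([ 9.75038526e-01,  2.22034512e-01, -2.01875845e-04, -7.12837082e-04]), 'ft_force': array([-0.46205836,  0.51332647,  0.27913181]), 'torque': array([-0.00625294, -0.01093639,  0.01222078]), 'grip_width': 1.0002704379354759}
top pan_centre [381.6 259.6] 0.76 [ 0.4832 -0.1259  0.075 ]
top key_top [420.2 281. ] 0.43 [ 0.426  -0.2322  0.075 ]
top large_weight_centre [311.6 238.4] 0.63 [0.5421 0.0689 0.025 ]
top large_weight_centre [282.1 240.3] 0.55 [0.5355 0.1529 0.025 ]
top large_weight_centre [334.3 269.7] 0.47 [0.454  0.0031 0.025 ]
top large_weight_centre [305.7 262.7] 0.41 [0.4727 0.0846 0.025 ]
top small
[... 307 characters left out ...]
ce [420.6 281. ] 0.43 [ 0.4252 -0.2463  0.    ]
scene pan_centre [393.4 237.5] 0.92 [ 0.4822 -0.1165  0.075 ]
scene key_top [443.9 228.8] 0.48 [ 0.4386 -0.2315  0.075 ]
scene large_weight_centre [308.1 271.1] 0.75 [0.5429 0.0738 0.025 ]
scene large_weight_centre [356.7 285.9] 0.69 [0.4486 0.0097 0.025 ]
scene large_weight_centre [275.4 285.7] 0.6 [0.548  0.1555 0.025 ]
scene large_weight_centre [323.2 296.6] 0.57 [0.4656 0.0866 0.025 ]
scene small_weight_centre [171.8 351.8] 0.44 [0.5258 0.4014 0.0165]
scene solder_tin_centre [224.4 294.8] 0.73 [0.596  0.2553 0.014 ]
scene wax_spool_centre [394.4 177.9] 0.54 [ 0.6988 -0.3184  0.017 ]
scene balance [415.9 257.4] 0.83 [ 0.4529 -0.1739 -0.    ]
```

Run:
```python
from h import *
a=cv2.imread("pics/top0.png")[170:320,170:470];b=cv2.imread("pics/scene0.png")[160:400,130:490]
cv2.imwrite("pics/m1.png",cv2.resize(a,None,fx=2.6,fy=2.6,interpolation=2));cv2.imwrite("pics/m2.png",cv2.resize(b,None,fx=2.2,fy=2.2,interpolation=2))
```

```text
(no output)
```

View pics/m1.png

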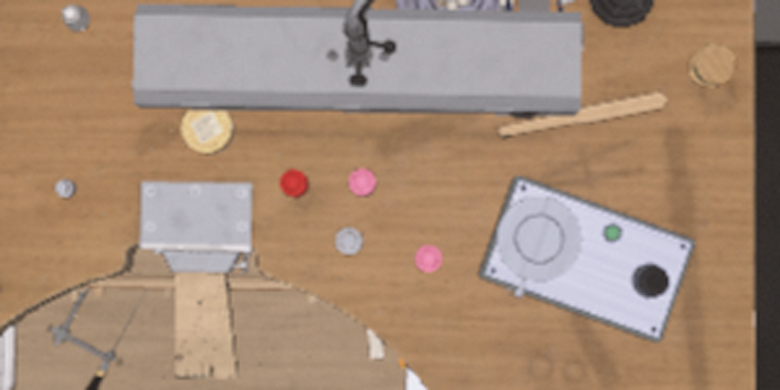

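View pics/m2.png

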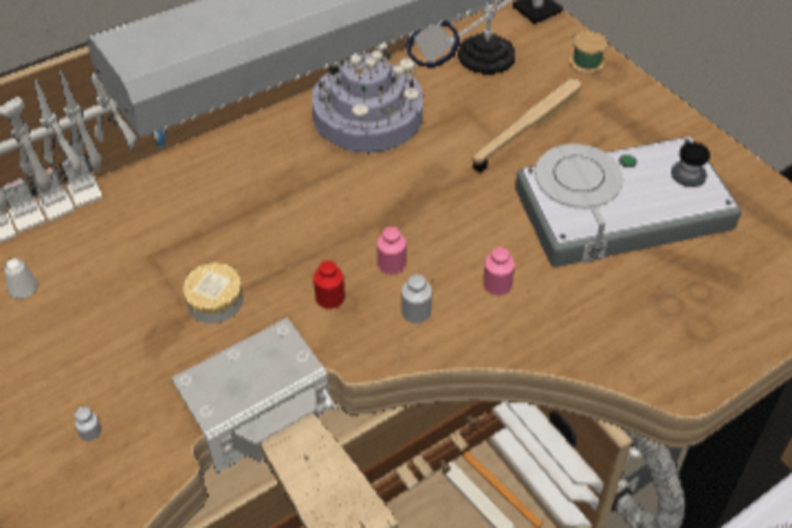

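The steel cylinder with a knob at top px (306,263), about (0.469, 0.086), fits the large weight. The others at (311,238) pink, (334,270) pink and (282,240) red are look-alikes. The small steel weight is at (195,240). I'll move over the candidate and confirm with the wrist camera.

Emit:
jog_arm(
  translation=[
    [12,38,0],
    [24,76,0],
    [36,114,0],
    [48,152,0],
    [60,190,0],
    [72,228,0],
    [84,266,0],
    [96,304,0],
    [108,342,0],
    [120,380,0],
    [132,418,0],
    [144,456,0],
  ],
  turn=[5,10,16,21,27,32,37,43,48,53,59,64],
  grip=60,
)

```text
clock: 1.8
position: [0.4148, -0.1055, 0.2317]
ee_rot: [0.707, 0.707, 0.0, 0.001]
ft_force: [1.3, -1.0, 0.8]
grip_width: 0.701
```

Emit:
jog_arm(
  translation=[
    [10,34,-8],
    [20,68,-16],
    [30,102,-24],
    [40,136,-32],
    [48,168,-40],
    [54,191,-50],
    [54,191,-50],
    [54,191,-50],
  ],
  turn=[0,0,0,0,0,0,0,0],
)

```text
clock: 2.47
position: [0.4685, 0.0867, 0.1813]
ee_rot: [0.706, 0.708, -0.0, 0.0]
ft_force: [-0.6, -0.7, 0.1]
grip_width: 0.7
```

Run:
```python
from h import *
o=manip.get_obs();print(o["position"],o["clock"],o["ft_force"])
p=manip.camera("wrist");save(p,"w1.png")
for r in manip.pinpoint(p,"large_weight_centre"): print(np.round(r["at"],1),round(r["confidence"],2),np.round(on_z(p,r["at"],.025),4))
for r in manip.outline_of(p,"large_weight_centre"): print(r["extent"],round(r["confidence"],2))
print(np.round(p["pose"],3))
```

```text
[0.46849318 0.08671501 0.18130855] 2.4667 [-0.56431921 -0.66620783  0.12268425]
[407.2 134.7] 0.97 [0.5373 0.1515 0.025 ]
[305.6 313.4] 0.94 [ 4.594e-01 -2.000e-04  2.500e-02]
[319.  212.8] 0.68 [0.4709 0.0907 0.025 ]
[403.8 231.7] 0.62 [0.5402 0.0749 0.025 ]
[286.1, 285.8, 319.4, 333.3] 0.96
[382.1, 206.4, 422.4, 252.4] 0.81
[382.7, 116.3, 430.9, 155.3] 0.79
[301.7, 188.8, 347.5, 232.5] 0.61
[257.0, 408.3, 364.7, 437.3] 0.54
[[ 1.     0.001  0.001  0.468]
 [ 0.001 -0.951 -0.309  0.166]
 [ 0.001  0.309 -0.951  0.323]
 [ 0.     0.     0.     1.   ]]
```

View pics/w1.png

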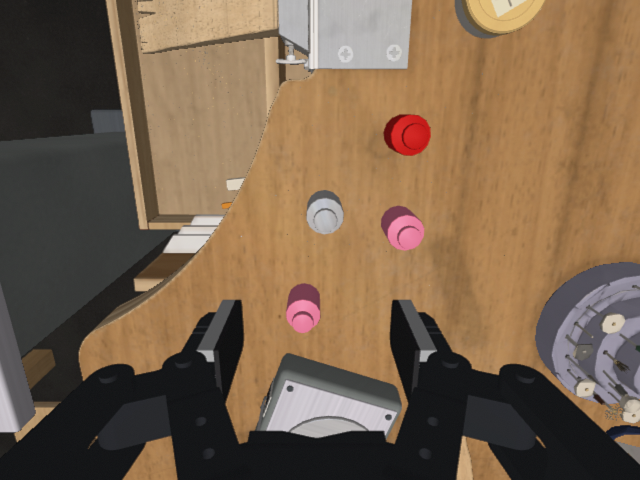

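The wrist picture confirms it. The steel weight is at px (325,212), with the pinks at (403,232) and (303,313) and red at (408,134).

Run:
```python
from h import *
p=manip.camera("wrist");f=p["frame"]
c=f[180:250,290:360];save(p,"w1c.png",(290,180,360,250),8)
print(p["mtx"][0,0])
for uv,z in(((325,212),.025),((325,219.5),.05),((324.6,210.6),.025)): print(on_z(p,uv,z))
for X in [(.474,.0915,.034),(.474,.0915,.05),(.474,.0915,0)]: print(proj(p,X))
```

```text
381.5718618884811
[0.47643269 0.08854594 0.025     ]
[0.47583561 0.08911033 0.05      ]
[0.47610673 0.08970629 0.025     ]
[322.17221967 211.15576663]
[322.53409894 216.39477815]
[321.51389113 201.62498926]
```

View pics/w1c.png

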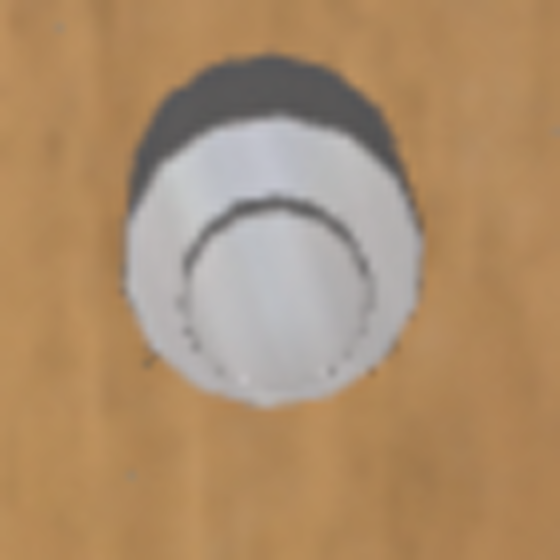

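Emit:
jog_arm(
  translation=[
    [7,4,-25],
    [7,4,-55],
    [7,4,-85],
    [7,4,-115],
    [7,4,-140],
    [7,4,-160],
    [7,4,-170],
    [7,4,-170],
    [7,4,-170],
  ],
  turn=[0,0,0,0,0,0,0,0,0],
)

```text
clock: 3.42
position: [0.4764, 0.0878, 0.0127]
ee_rot: [0.708, 0.706, 0.0, 0.001]
ft_force: [-0.2, 0.6, 0.0]
grip_width: 0.702
```

Emit:
jog_arm(
  translation=[
    [0,0,0],
    [0,0,0],
    [0,0,0],
    [0,0,0],
    [0,0,0],
    [0,0,0],
  ],
  turn=[0,0,0,0,0,0],
  grip=20,
  grip_force=30,
)

```text
clock: 3.92
position: [0.4774, 0.0877, 0.0141]
ee_rot: [0.708, 0.706, 0.001, 0.002]
ft_force: [-2.4, -0.4, 8.7]
grip_width: 0.342
```

Emit:
jog_arm(
  translation=[
    [0,0,10],
    [0,0,30],
    [0,0,60],
    [0,0,95],
    [0,0,130],
    [0,0,130],
    [0,0,130],
  ],
  turn=[0,0,0,0,0,0,0],
)

```text
clock: 4.5
position: [0.4786, 0.0879, 0.1466]
ee_rot: [0.709, 0.706, 0.002, 0.004]
ft_force: [-0.2, -0.2, -2.9]
grip_width: 0.338
```

Run:
```python
from h import *
o=manip.get_obs();print(o["position"],o["clock"],o["ft_force"],o["grip_width"])
P={c:manip.camera(c) for c in("wrist","top","scene")}
save(P["wrist"],"w2.png")
for n,z in(("pan_centre",.075),("key_top",.075),("large_weight_centre",.14)):
  ob=[]
  for c,p in P.items():
    rs=manip.pinpoint(p,n)
    for r in rs[:2]: print(c,n,np.round(r["at"],1),round(r["confidence"],2),np.round(on_z(p,r["at"],z),4))
```

```text
[0.47858675 0.08787408 0.14657683] 4.5 [-0.21421434 -0.20992648 -2.92867174] 0.3384257846338706
top pan_centre [394.5 263.5] 0.73 [ 0.473  -0.1614  0.075 ]
top pan_centre [377.2 263.2] 0.7 [ 0.4731 -0.1138  0.075 ]
scene pan_centre [395.6 240.4] 0.55 [ 0.4725 -0.1145  0.075 ]
top key_top [421.1 282.8] 0.41 [ 0.4211 -0.2346  0.075 ]
scene key_top [442.2 229. ] 0.68 [ 0.4403 -0.2277  0.075 ]
wrist large_weight_centre [313.7 320.3] 0.66 [0.4776 0.081  0.14  ]
wrist large_weight_centre [397.6 246.8] 0.58 [0.5125 0.115  0.14  ]
top large_weight_centre [332.  271.6] 0.47 [0.4481 0.011  0.14  ]
top large_weight_centre [281.  239.6] 0.34 [0.5305 0.1468 0.14  ]
scene large_weight_centre [308.4 270.8] 0.74 [0.4605 0.1265 0.14  ]
scene large_weight_centre [355.6 282.6] 0.61 [0.3872 0.0697 0.14  ]
```

View pics/w2.png

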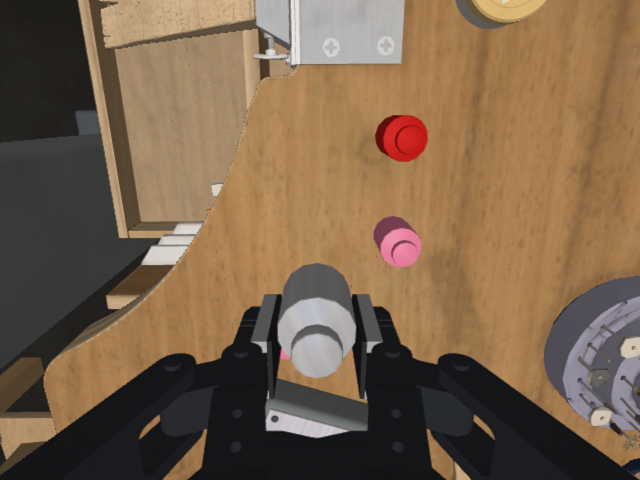

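Emit:
jog_arm(
  translation=[
    [0,-20,10],
    [0,-50,20],
    [0,-85,30],
    [0,-120,40],
    [0,-155,50],
    [0,-190,50],
    [0,-220,50],
    [0,-245,50],
    [0,-258,50],
    [0,-258,50],
    [0,-258,50],
    [0,-258,50],
  ],
  turn=[0,0,0,0,0,0,0,0,0,0,0,0],
)

```text
clock: 6.1
position: [0.4775, -0.1686, 0.1939]
ee_rot: [0.708, 0.706, 0.001, 0.002]
ft_force: [0.6, 1.1, -1.3]
grip_width: 0.332
```

Run:
```python
from h import *
o=manip.get_obs();print(o["position"],o["clock"],o["ft_force"],o["grip_width"])
p=manip.camera("wrist");save(p,"w3.png")
for n in("pan_centre","key_top"):
    for r in manip.pinpoint(p,n)[:2]: print(n,np.round(r["at"],1),round(r["confidence"],2),np.round(on_z(p,r["at"],.075),4))
for r in manip.outline_of(p,"pan_centre")[:2]: 
    m=r["mask"].astype(np.uint8);c=max(cv2.findContours(m,0,2)[0],key=cv2.contourArea)
    print(r["extent"],r["confidence"]);W=np.array([on_z(p,q[0],.075)[:2] for q in c]);print(cv2.minEnclosingCircle(W.astype(np.float32)),cv2.fitEllipse(W.astype(np.float32)))
```

```text
[ 0.47752478 -0.16858976  0.19385433] 6.1 [ 0.56775414  1.08163884 -1.30014423] 0.3320828988789018
pan_centre [318.3 150.9] 0.66 [ 0.4796 -0.1126  0.075 ]
key_top [260.3 316.2] 0.94 [ 0.4348 -0.2369  0.075 ]
key_top [517.6 347.1] 0.69 [ 0.6378 -0.2657  0.075 ]
[225.4, 81.6, 384.2, 215.8] 0.79
((0.47101297974586487, -0.10855460166931152), 0.054163504391908646) ((0.4770527482032776, -0.11166544258594513), (0.08526524156332016, 0.09878222644329071), 72.78701782226562)
```

View pics/w3.png

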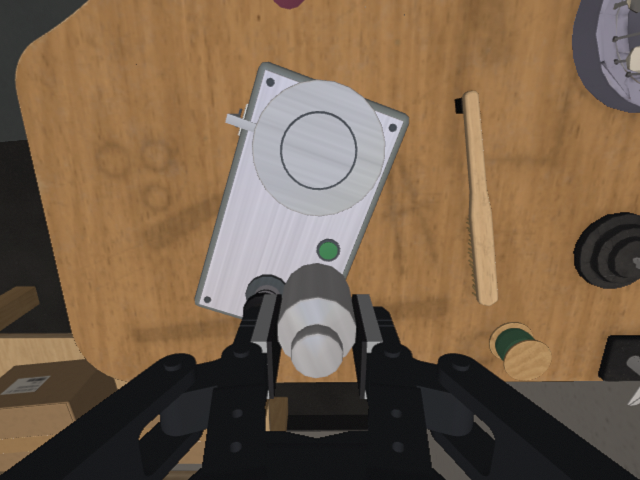

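The ring centre is at px (318.5,150), which gives about (0.4797, -0.112). The weight is upright in the jaws and the key is partly hidden at about (262,300).

Emit:
jog_arm(
  translation=[
    [1,15,0],
    [2,35,-10],
    [2,50,-30],
    [2,54,-55],
    [2,54,-75],
    [2,54,-90],
    [2,54,-96],
    [2,54,-96],
    [2,54,-96],
    [2,54,-96],
  ],
  turn=[0,0,0,0,0,0,0,0,0,0],
)

```text
clock: 7.13
position: [0.4803, -0.1152, 0.0992]
ee_rot: [0.708, 0.706, 0.001, 0.003]
ft_force: [-0.2, -0.7, -2.4]
grip_width: 0.333
```

Run:
```python
from h import *
o=manip.get_obs();print(o["position"],o["clock"],o["ft_force"],o["grip_width"])
p=manip.camera("wrist");q=manip.camera("scene")
save(q,"s4.png",(340,180,480,285),5.5)
for z in (.105,.13): print(proj(p,[.479,-.112,z]))
print([round(float(manip.get_obs()["ft_force"][2]),2)])
```

```text
[ 0.48025442 -0.11518764  0.09915826] 7.1333 [-0.17693086 -0.66161181 -2.35737874] 0.33254491437113565
[312.99748433 314.1770094 ]
[312.83723451 351.1013533 ]
[-2.24]
```

View pics/s4.png

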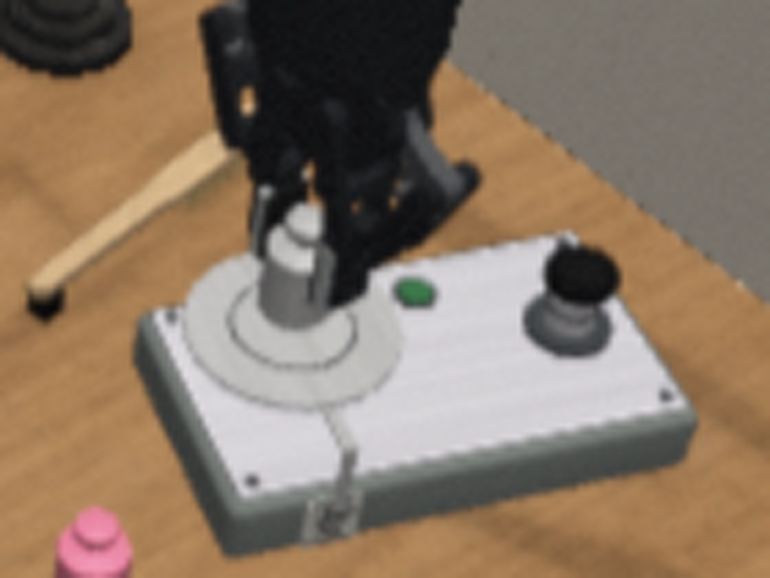

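Emit:
jog_arm(
  translation=[
    [0,0,-2],
    [0,0,-4],
    [0,0,-6],
    [0,0,-8],
    [0,0,-9],
    [0,0,-10],
    [0,0,-11],
    [0,0,-12],
    [0,0,-12],
    [0,0,-12],
  ],
  turn=[0,0,0,0,0,0,0,0,0,0],
)

```text
clock: 8.07
position: [0.4801, -0.1153, 0.0871]
ee_rot: [0.708, 0.706, 0.001, 0.003]
ft_force: [-0.1, -0.0, -1.7]
grip_width: 0.34
```

Emit:
jog_arm(
  translation=[
    [0,0,-1],
    [0,0,-2],
    [0,0,-3],
    [0,0,-4],
    [0,0,-4],
    [0,0,-4],
  ],
  turn=[0,0,0,0,0,0],
)

```text
clock: 8.57
position: [0.4802, -0.1153, 0.083]
ee_rot: [0.708, 0.706, 0.001, 0.003]
ft_force: [0.1, 0.4, -1.0]
grip_width: 0.339
```

Emit:
jog_arm(
  translation=[
    [0,0,-1],
    [0,0,-2],
    [0,0,-3],
    [0,0,-3],
    [0,0,-3],
  ],
  turn=[0,0,0,0,0],
)

```text
clock: 8.98
position: [0.4802, -0.1153, 0.08]
ee_rot: [0.708, 0.706, 0.001, 0.003]
ft_force: [0.2, 0.4, -1.6]
grip_width: 0.335
```

Run:
```python
from h import *
o=manip.get_obs();print(o["position"],o["clock"],o["ft_force"],o["grip_width"])
q=manip.camera("scene");save(q,"s5.png",(340,180,480,285),5.5)
```

```text
[ 0.48021417 -0.11529974  0.08003974] 8.9833 [ 0.15232542  0.43555148 -1.57190045] 0.33526466640932095
```

View pics/s5.png

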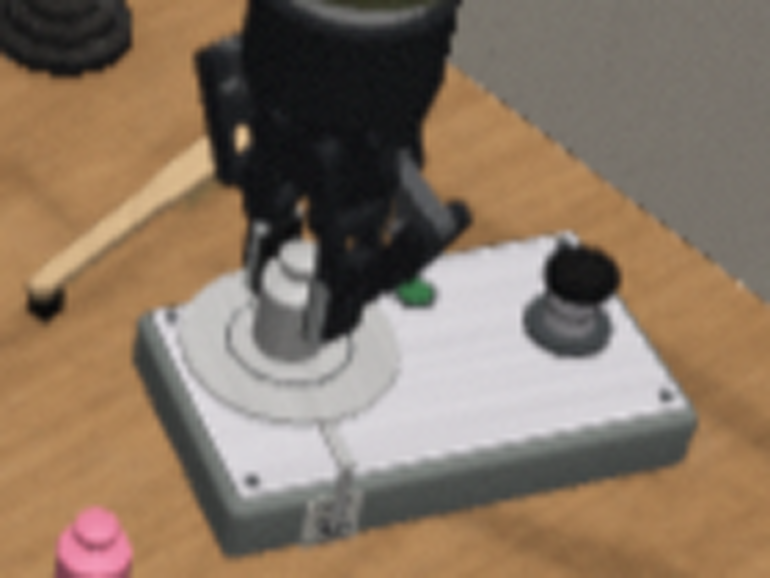

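Emit:
jog_arm(
  translation=[
    [0,0,0],
    [0,0,0],
    [0,0,0],
    [0,0,0],
    [0,0,0],
    [0,0,0],
  ],
  turn=[0,0,0,0,0,0],
  grip=60,
)

```text
clock: 9.53
position: [0.4803, -0.1153, 0.0801]
ee_rot: [0.708, 0.706, 0.001, 0.003]
ft_force: [-0.1, -0.5, -0.1]
grip_width: 0.703
```

Emit:
jog_arm(
  translation=[
    [0,0,5],
    [0,0,15],
    [0,0,30],
    [0,0,55],
    [0,0,85],
    [0,0,100],
    [0,0,100],
    [0,0,100],
  ],
  turn=[0,0,0,0,0,0,0,0],
)

```text
clock: 10.2
position: [0.4808, -0.1154, 0.1815]
ee_rot: [0.708, 0.706, 0.001, 0.004]
ft_force: [-0.0, 0.6, -0.9]
grip_width: 0.699
```

Run:
```python
from h import *
o=manip.get_obs();print(o["position"],o["clock"],o["ft_force"],o["grip_width"])
P={c:manip.camera(c) for c in("scene","top","wrist")}
a=cv2.resize(P["scene"]["frame"][180:285,340:480],None,fx=4,fy=4,interpolation=2)
cv2.imwrite("pics/s6.png",a[...,::-1])
for c,p in P.items():
  for r in manip.pinpoint(p,"key_top")[:2]: print(c,np.round(r["at"],1),round(r["confidence"],2),np.round(on_z(p,r["at"],.075),4))
# key cap/centre per housing yaw
```

```text
[ 0.48082759 -0.11542217  0.18147062] 10.2 [-0.04239017  0.55928356 -0.89075218] 0.6990206906828775
scene [444.  228.1] 0.59 [ 0.4401 -0.2333  0.075 ]
wrist [259.8 383.9] 0.75 [ 0.4362 -0.2349  0.075 ]
```

View pics/s6.png

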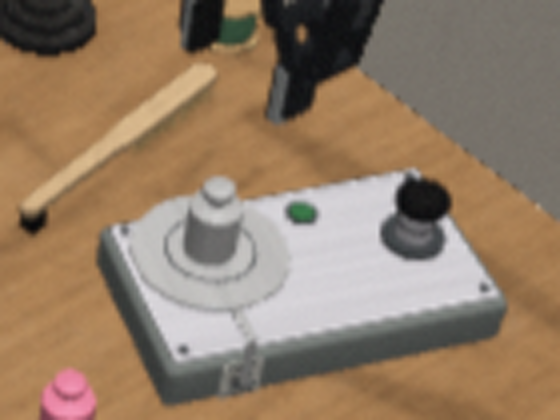

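The weight stands upright inside the ring (scene px ~(393,240)). Next is the key at about (0.436, -0.235).

Emit:
jog_arm(
  translation=[
    [-8,-20,0],
    [-18,-50,0],
    [-30,-80,0],
    [-40,-105,-5],
    [-45,-120,-20],
    [-45,-120,-45],
    [-45,-120,-70],
    [-45,-120,-85],
    [-45,-120,-96],
    [-45,-120,-96],
    [-45,-120,-96],
    [-45,-120,-96],
  ],
  turn=[0,0,0,0,0,0,0,0,0,0,0,0],
  grip=0,
)

```text
clock: 11.5
position: [0.4355, -0.2353, 0.0843]
ee_rot: [0.708, 0.706, 0.001, 0.003]
ft_force: [0.6, -0.1, 0.8]
grip_width: -0.003
```

Run:
```python
from h import *
o=manip.get_obs();print(o["position"],o["clock"],o["ft_force"],o["grip_width"])
P={c:manip.camera(c) for c in("scene","top")}
p=P["scene"];X=[.436,-.235,.075];print(proj(p,X),proj(p,o["position"]))
a=cv2.resize(p["frame"][190:260,350:480],None,fx=6,fy=6,interpolation=2)
cv2.imwrite("pics/s7.png",a[...,::-1])
```

```text
[ 0.43552101 -0.23534708  0.08430669] 11.5 [ 0.59943987 -0.10676087  0.79963107] -0.002614073012918915
[445.82182179 228.85273556] [446.92453433 225.98323277]
```

View pics/s7.png

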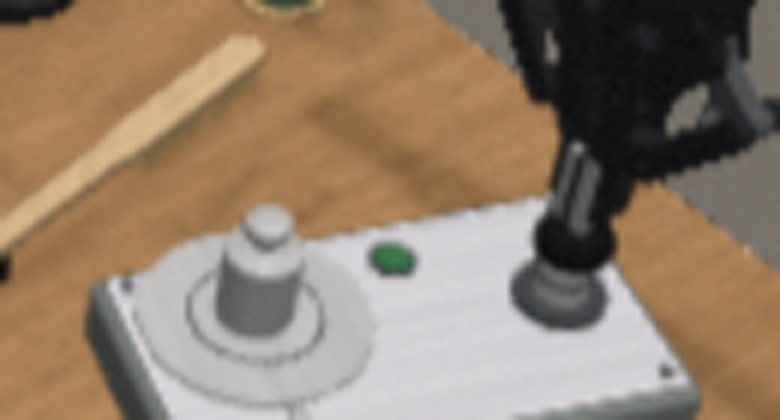

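Emit:
jog_arm(
  translation=[
    [0,0,-3],
    [0,0,-6],
    [0,0,-8],
    [0,0,-10],
    [0,0,-11],
    [0,0,-12],
    [0,0,-13],
    [0,0,-14],
    [0,0,-14],
    [0,0,-14],
  ],
  turn=[0,0,0,0,0,0,0,0,0,0],
)

```text
clock: 12.43
position: [0.4356, -0.2355, 0.0705]
ee_rot: [0.708, 0.706, 0.001, 0.003]
ft_force: [-2.3, 0.3, 3.0]
grip_width: -0.001
```

Emit:
jog_arm(
  translation=[
    [0,0,-1],
    [0,0,-2],
    [0,0,-3],
    [0,0,-4],
    [0,0,-4],
    [0,0,-4],
    [0,0,-4],
  ],
  turn=[0,0,0,0,0,0,0],
)

```text
clock: 13.02
position: [0.4356, -0.2355, 0.0665]
ee_rot: [0.708, 0.706, 0.001, 0.003]
ft_force: [-1.8, -0.6, 4.8]
grip_width: 0.002
```

Run:
```python
from h import *
F=[]
for i in range(4):
    p=manip.camera("scene");F.append(manip.get_obs()["ft_force"][2])
o=manip.get_obs();print(o["position"],o["clock"],F)
a=cv2.resize(p["frame"][205:255,410:480],None,fx=10,fy=10,interpolation=2)
cv2.imwrite("pics/s8.png",a[...,::-1])
```

```text
[ 0.43557257 -0.23551025  0.0665535 ] 13.2167 [np.float64(4.159191734243622), np.float64(4.144996444743129), np.float64(4.43567032098136), np.float64(4.409992601836827)]
```

View pics/s8.png

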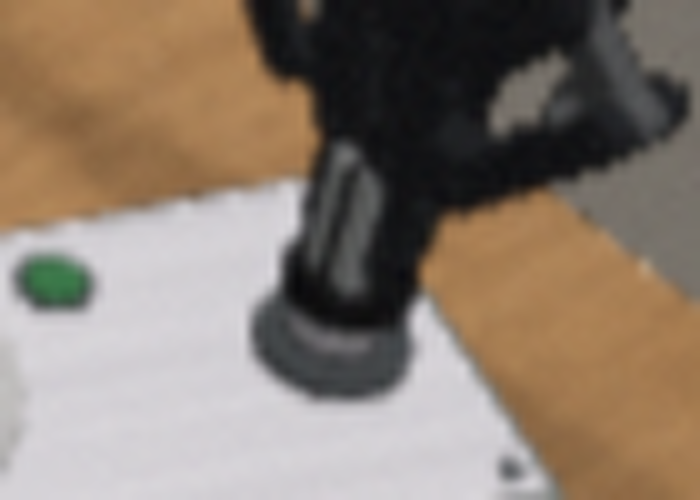

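Depth reads 8.4 mm by position and about 8 mm by force (4.3 N). I'll go 1.5 mm further and hold.

Emit:
jog_arm(
  translation=[
    [0,0,-0.7],
    [0,0,-1.5],
    [0,0,-1.5],
    [0,0,-1.5],
    [0,0,-1.5],
    [0,0,-1.5],
    [0,0,-1.5],
    [0,0,-1.5],
    [0,0,-1.5],
    [0,0,-1.5],
    [0,0,-1.5],
    [0,0,-1.5],
  ],
  turn=[0,0,0,0,0,0,0,0,0,0,0,0],
)

```text
clock: 14.22
position: [0.4355, -0.2355, 0.065]
ee_rot: [0.708, 0.706, 0.001, 0.003]
ft_force: [-1.6, 1.1, 5.6]
grip_width: 0.001
```

Run:
```python
from h import *
F=[]
for i in range(8):
    p=manip.camera("scene");o=manip.get_obs();F.append([round(float(o["ft_force"][2]),2),round(float(o["position"][2]),5)])
print(F,np.mean(F,0))
a=cv2.resize(p["frame"][190:260,350:480],None,fx=6,fy=6,interpolation=2)
cv2.imwrite("pics/s9.png",a[...,::-1])
```

```text
[[5.45, 0.06506], [4.94, 0.06505], [5.39, 0.06506], [5.41, 0.06504], [5.14, 0.06506], [4.08, 0.06502], [4.62, 0.06505], [5.14, 0.06505]] [5.02125    0.06504875]
```

View pics/s9.png

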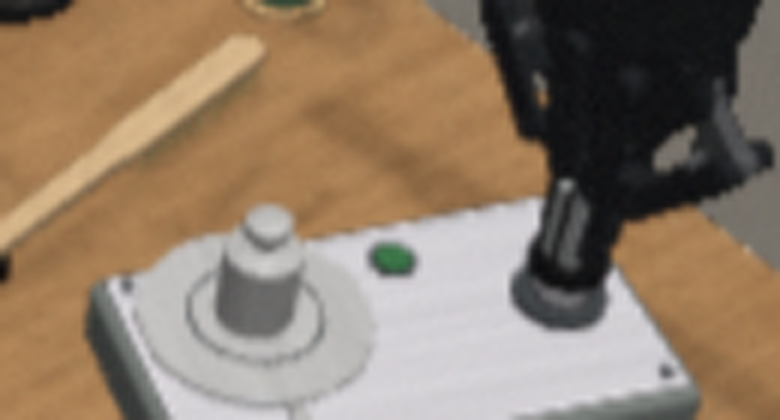

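Force is 5.0 N and the tip is at 65.0 mm, which is half travel. I'll hold for two more seconds.

Emit:
jog_arm(
  translation=[
    [0,0,0],
    [0,0,0],
    [0,0,0],
    [0,0,0],
    [0,0,0],
    [0,0,0],
    [0,0,0],
    [0,0,0],
    [0,0,0],
    [0,0,0],
    [0,0,0],
    [0,0,0],
  ],
  turn=[0,0,0,0,0,0,0,0,0,0,0,0],
)

```text
clock: 15.62
position: [0.4356, -0.2355, 0.065]
ee_rot: [0.708, 0.706, 0.001, 0.003]
ft_force: [-2.2, 1.5, 5.4]
grip_width: 0.002
```

Emit:
jog_arm(
  translation=[
    [0,0,0],
    [0,0,0],
    [0,0,0],
    [0,0,0],
    [0,0,0],
    [0,0,0],
    [0,0,0],
    [0,0,0],
    [0,0,0],
    [0,0,0],
    [0,0,0],
    [0,0,0],
  ],
  turn=[0,0,0,0,0,0,0,0,0,0,0,0],
)

```text
clock: 16.62
position: [0.4356, -0.2355, 0.0651]
ee_rot: [0.708, 0.706, 0.001, 0.003]
ft_force: [-2.2, 0.2, 6.1]
grip_width: -0.003
```

Run:
```python
from h import *
o=manip.get_obs();print(o["position"],o["ft_force"],o["clock"])
if abs(o["position"][2]-.065)<.0012: print(manip.hand_in())
```

```text
[ 0.43559516 -0.23548804  0.06506553] [-2.24019048  0.21631454  6.0641886 ] 16.6167
the job is handed in; nothing more can be done
None
```

I set the larger steel weight on the pan, let go of it, and pressed the release key half-way. I handed the job in at 16.6 s, still holding the key.

- **Weight:** the last picture shows it upright inside the engraved ring. As I lowered the weight, the pan sank about 9 mm, judged by eye from the picture.
- **Key:** the shut fingertips stayed at 65.0–65.1 mm, half travel, for over 2 s. The mean push early in the hold was 5.0 N.
- **Checks that were less clear:** the wrist force is noisy, about ±1 N, and the last reading was 6.1 N, although the height had not changed. The groove on the key's stem was too small to see clearly, so the depth rests on fingertip height and force.
- **Other objects:** I did not go near the small weight, tin, spool or the pink and red look-alikes, but took no final picture of them all.

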